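# Balance the centrifuge rotor and close it

### The arm

A 6-joint arm with a two-finger parallel gripper is mounted at the origin on the work surface; the furniture and walls round the work are solid. World frame = base frame: x ahead of the robot, y to its left, z up, the work surface at z = 0. Lengths are in m, angles in rad, forces in N, time in s.
With the tool pointing down it reaches from about 0.375 to 0.975 m from the base axis. Payload 3.8 kg.
Tool frame: the origin (TCP) lies at the very end of the fingers, on their centre line; the grasp point (between the pads) lies bot.hold_point_z behind it (bot.hold_point_z is the distance from the TCP to the grasp point, in m); z points along the fingers, y is the line along which they close (so a half turn about z gives the same grasp; the last joint's range is limited). The gripper opens to 85 mm and grips with 20 to 120 N. Pads are 22 mm wide; open, the fingers measure 114 mm over their backs; the gripper's body (76 mm by 85 mm) begins 54 mm behind the grasp point. The pads swing forward as they close: fully open they stand 13 mm farther back than shut.
Start: joints at [-1.322, 0.264, 1.604, -0, 1.274, -0.037], TCP at [0.19, -0.648, 0.231] pointing down, gripper open.
Joint ranges: [-2.63, 2.63], [-0.94, 2.18], [0.31, 2.57], [-1.31, 4.45], [0, 2.66], [-2.55, 2.55]. Speed limits (rad/s): [2.57, 2.57, 3.14, 3.14, 3.14, 3.14].

### API

Orientations are given as a rotation vector (axis times angle).
In Python, from workcell import bot gives the robot as it stands.
- The arm moves only by the shell command python3 jog.py FILE [OPENING] [FORCE], which reads ROWS from the file FILE. ROWS is a JSON object with one list for each field, all of the same length, 1 to 5, a row being the entries at one place: dx, dy, dz (the shift in m), spin (a turn about the tool's z in rad); each row shifts and turns the commanded pose from where the row before left it, along the tool's axes as they then stand; what a row does not reach is not made up. A row lasts 1/8 s, in which the tool goes at most 0.0625 m and 0.188 rad, less where a joint would pass 70% of its speed; a pose out of reach is approached as far as the arm can. OPENING is the opening from 0.0 (shut) to 1.0 (fully open), set as the command begins (- or left out keeps the last). The fingers move at their own pace and stop on an object; FORCE is the grip in N (left out, the last holds). Time passes only in rows, so rows that do not move let the fingers close. It prints the time, the measured TCP pose, the force, the opening and the grip force at its end. Input that does not fit is refused with a message, and nothing moves.
- bot.read_state(): the state, without advancing time (a new reading comes with each control period).
- bot.read_camera(name): name is "scene" or "top" or "wrist"; returns the picture (400x640x3 uint8, red, green, blue); there is no depth.
- bot.camera_info(name): a dict with "intrinsics" (3x3 intrinsics, pixels), "extrinsics" (4x4, takes a point from camera to world coordinates). Camera axes: x right, y down, z forward; pixel columns grow to the right and rows downward; lengths in m; the calibration is good to about 2 mm. A picture is of the moment at which its call begins: read the wrist's pose just before it. camera_info takes no time and is no camera call; for the wrist camera it gives the pose at the moment of the call.
- bot.finish_job(): hands the job in; it is judged then, once.
The state is a dict: "time": time; "q": joint angles; "joint_vel": joint speeds; "joint_torque": joint torques, N m; "tool_pos": TCP position; "tcp_rot": TCP orientation; "wrist_force": force on the tool from outside, world axes, zero at the start; "torque": the same for the moment, N m; "width": opening from 0.0 (shut) to 1.0 (fully open); "grip_force": force on a finger pad.
Only numpy, scipy, OpenCV 4.12 (cv2) and the standard library are available. Lean on these libraries where they do the work, as an engineer would, in place of code of your own. Each camera call takes 0.05 s, during which the arm holds its last target. There are 200 camera calls.

### The job

The rotor is loaded on one side only. Balance it for the run: take the red-, blue- and yellow-capped balance tubes from the green rack and stand each one fully down in the rotor bucket straight across the axis from the sample tube with the same cap colour, then set the lid over the centre stud so that it sits level on its seat. Lower things home rather than dropping them, leave the sample tubes in their buckets and the white-capped tube in the rack.

Things in the scene. Friction and masses are not known exactly. Their poses are not given: they have to be found in the camera images.
- rotor: Six-place aluminium rotor, 174 mm wide, fixed on a black stand. Origin: on its axis at bench level; z up. Upright buckets 60 mm from the axis at 0, 60, .. 300 deg from its x axis; at the start 0, 60 and 120 hold the samples, the rest are empty. Centre post 20 mm wide; its flange (32 mm wide), top at z 146 mm, is the lid's seat; stud on it 16 mm wide, tapered to 5 from z 159 to its top, 168.
- rotor_lid: Aluminium disc, 156 mm wide, 5 mm thick (rim 8), 0.2 to 0.3 kg, lying on the bench, with a black upright round grip in its middle: 34 mm wide, straight from z 12 to 40 mm, top at 43. Below, a bore 20 mm wide, 30 deep, runs up into the grip and takes the rotor's stud. Origin: centre of the underside; z up. Seated: on the rotor's axis, origin at z 146.
- bench_rack: Green tube rack, 216 x 56 mm, 60 mm tall, fixed. Origin: centre of its underside; x along its length. One row of four holes 21.5 mm wide at -75, -25, 25, 75 mm along x; floor 8 mm above the bench, so cap tops are at 128. At the start it holds the three balance tubes and the white-capped tube in any order.
- sample_red: Sample tube, red cap, seated in a rotor bucket; stays there. 15 ml tube, 120 mm tall, 22 g: clear body 17 mm wide, foot counts as flat; ribbed red cap 22 mm wide on the top 17 mm (the grip). Origin: centre of the foot; z up. Rotor buckets: floor 17 mm above the bench (a seated tube's origin; cap top then 137), bore 22 mm wide, from z 68 mm a funnel up to its mouth at z 82, 32 mm wide (39 outside).
- sample_blue: Sample tube, blue cap, seated in a rotor bucket; stays there. 15 ml tube, 120 mm tall, 22 g: clear body 17 mm wide, foot counts as flat; ribbed blue cap 22 mm wide on the top 17 mm (the grip). Origin: centre of the foot; z up. 
- sample_yellow: Sample tube, yellow cap, seated in a rotor bucket; stays there. 15 ml tube, 120 mm tall, 22 g: clear body 17 mm wide, foot counts as flat; ribbed yellow cap 22 mm wide on the top 17 mm (the grip). Origin: centre of the foot; z up. 
- balance_red: Balance tube, red cap, weighs the same as the red sample; at the start upright in the green rack. 15 ml tube, 120 mm tall, 22 g: clear body 17 mm wide, foot counts as flat; ribbed red cap 22 mm wide on the top 17 mm (the grip). Origin: centre of the foot; z up. 
- balance_blue: Balance tube, blue cap, weighs the same as the blue sample; at the start upright in the green rack. 15 ml tube, 120 mm tall, 22 g: clear body 17 mm wide, foot counts as flat; ribbed blue cap 22 mm wide on the top 17 mm (the grip). Origin: centre of the foot; z up. 
- balance_yellow: Balance tube, yellow cap, weighs the same as the yellow sample; at the start upright in the green rack. 15 ml tube, 120 mm tall, 22 g: clear body 17 mm wide, foot counts as flat; ribbed yellow cap 22 mm wide on the top 17 mm (the grip). Origin: centre of the foot; z up. 
- spare_white: Tube with a white cap, for a later run; upright in the green rack, stays there. 15 ml tube, 120 mm tall, 22 g: clear body 17 mm wide, foot counts as flat; ribbed white cap 22 mm wide on the top 17 mm (the grip). Origin: centre of the foot; z up. 

How it is judged:
On the way, in this order (a step that is already met when the one before it is completed fails the run):
1. all three balance tubes are seated across from the samples of their colour, the lid not yet on (horizontal distance between sample_red and balance_red between 0.112 and 0.128 m and horizontal distance between sample_red and rotor between 0.052 and 0.068 m and z of sample_red in the frame of rotor between 0.01 and 0.025 m and angle between each of sample_red, balance_red, sample_blue, balance_blue, sample_yellow, balance_yellow's own z axis and vertical below 0.15 rad and horizontal distance between balance_red and rotor between 0.052 and 0.068 m and z of balance_red in the frame of rotor between 0.01 and 0.025 m and horizontal distance between sample_blue and balance_blue between 0.112 and 0.128 m and horizontal distance between sample_blue and rotor between 0.052 and 0.068 m and z of sample_blue in the frame of rotor between 0.01 and 0.025 m and horizontal distance between balance_blue and rotor between 0.052 and 0.068 m and z of balance_blue in the frame of rotor between 0.01 and 0.025 m and horizontal distance between sample_yellow and balance_yellow between 0.112 and 0.128 m and horizontal distance between sample_yellow and rotor between 0.052 and 0.068 m and z of sample_yellow in the frame of rotor between 0.01 and 0.025 m and horizontal distance between balance_yellow and rotor between 0.052 and 0.068 m and z of balance_yellow in the frame of rotor between 0.01 and 0.025 m and horizontal distance between rotor_lid and rotor above 0.09 m), for 0.2 s.
2. the lid sits on the rotor (horizontal distance between rotor_lid and rotor below 0.008 m and z of rotor_lid in the frame of rotor between 0.142 and 0.151 m and angle between rotor_lid's own z axis and vertical below 0.06 rad), for 0.2 s.
At the end, for the whole second after the job is handed in: Each balance tube is down in the bucket opposite the sample of its colour (120 mm apart and 60 mm from the axis, within 8 mm, upright within 0.15 rad); the lid is centred within 8 mm, on its seat within 5 mm, level within 0.06 rad; white tube upright in the rack; all released, at rest (all of step 2 and horizontal distance between sample_red and balance_red between 0.112 and 0.128 m and horizontal distance between sample_red and rotor between 0.052 and 0.068 m and z of sample_red in the frame of rotor between 0.01 and 0.025 m and angle between each of sample_red, balance_red, sample_blue, balance_blue, sample_yellow, balance_yellow, spare_white's own z axis and vertical below 0.15 rad and horizontal distance between balance_red and rotor between 0.052 and 0.068 m and z of balance_red in the frame of rotor between 0.01 and 0.025 m and horizontal distance between sample_blue and balance_blue between 0.112 and 0.128 m and horizontal distance between sample_blue and rotor between 0.052 and 0.068 m and z of sample_blue in the frame of rotor between 0.01 and 0.025 m and horizontal distance between balance_blue and rotor between 0.052 and 0.068 m and z of balance_blue in the frame of rotor between 0.01 and 0.025 m and horizontal distance between sample_yellow and balance_yellow between 0.112 and 0.128 m and horizontal distance between sample_yellow and rotor between 0.052 and 0.068 m and z of sample_yellow in the frame of rotor between 0.01 and 0.025 m and horizontal distance between balance_yellow and rotor between 0.052 and 0.068 m and z of balance_yellow in the frame of rotor between 0.01 and 0.025 m and horizontal distance between spare_white and bench_rack below 0.085 m and height (world z) of spare_white below 0.018 m and linear speed of each of balance_red, balance_blue, balance_yellow, rotor_lid below 0.02 m/s); the robot touches nothing.
It fails at once if a sample tube is lifted or knocked out of its place (distance of any of sample_red, sample_blue, sample_yellow from where it was at the start of the episode above 0.012 m).
It fails at once if the white-capped tube is pulled out of the rack (distance of spare_white from where it was at the start of the episode above 0.03 m).
It fails at once if a balance tube or the lid is dropped: it falls freely faster than 0.8 m/s (about 3 cm) ((linear speed of balance_red above 0.8 m/s and contact force between balance_red and anything else below 0.01 N) or (linear speed of balance_blue above 0.8 m/s and contact force between balance_blue and anything else below 0.01 N) or (linear speed of balance_yellow above 0.8 m/s and contact force between balance_yellow and anything else below 0.01 N) or (linear speed of rotor_lid above 0.8 m/s and contact force between rotor_lid and anything else below 0.01 N)).
It also fails if it takes over 96 s, if anything falls off the work surface, if the arm or the gripper's body presses on something with over 40 N, if the wrist force passes 120 N, or if a joint passes its speed limit or range.

## Working session

There is one attempt and no reset: what is moved stays moved. The work goes in short steps, Python scripts to look and compute and a shell command to move; the robot and the scene stay as the last step left them, time stands still between calls to the robot, and variables do not carry over. Pictures are saved under pics/ and viewed, at most 14 in all, crops included, and the job is handed in when it is done.

```bash
ls; mkdir -p pics
python3 - <<'E'
from workcell import bot
import cv2,numpy as np
s=bot.read_state();print(s['time'],s['tool_pos'],s['tcp_rot'],s['width'],bot.hold_point_z)
for n in("top","scene"):
    i=bot.camera_info(n);print(n,np.round(i['intrinsics'],1).tolist(),np.round(i['extrinsics'],4).tolist())
    cv2.imwrite(f'pics/{n}0.png',bot.read_camera(n)[:,:,::-1])
E
```

```text
jog.py
pics
workcell.py
0.0 [ 0.19010411 -0.64691296  0.22994105] [-3.10735495e+00 -4.47065520e-01  4.22041018e-04] 1.001266361343087 0.0187
top [[396.6, 0.0, 322.4], [0.0, 396.6, 194.6], [0.0, 0.0, 1.0]] [[0.0011, -0.9984, 0.0562, 0.4635], [-1.0, -0.0008, 0.0066, -0.0013], [-0.0066, -0.0562, -0.9984, 1.1581], [0.0, 0.0, 0.0, 1.0]]
scene [[378.9, 0.0, 320.8], [0.0, 378.9, 200.7], [0.0, 0.0, 1.0]] [[0.6562, -0.5536, 0.5129, 0.0931], [-0.7546, -0.4871, 0.4397, -0.3624], [0.0064, -0.6755, -0.7373, 0.6761], [0.0, 0.0, 0.0, 1.0]]
```

View pics/top0.png

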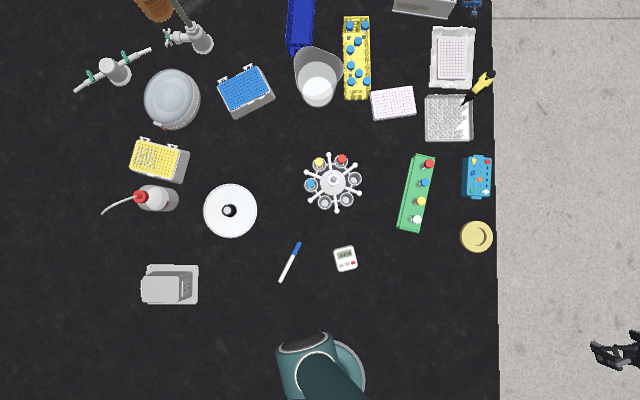

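View pics/scene0.png

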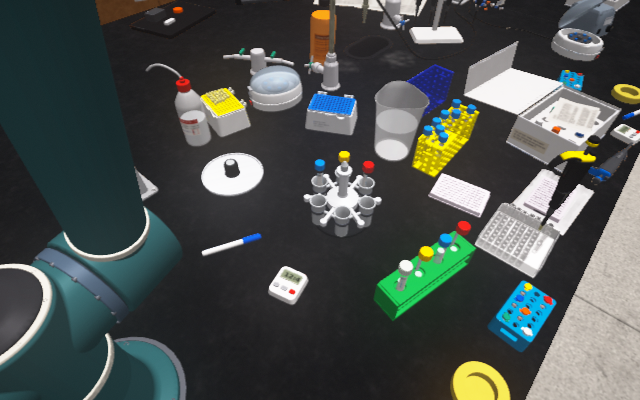

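The top view shows the rotor at about (333,181) with samples yellow (319,162), red (342,159) and blue (310,185). The rack caps are red (429,163), blue (425,182), yellow (421,201) and white (417,219), and the lid grip is at (230,211). The scene view confirms the order. Next I'll get coarse positions from the caps.

```bash
cat > h.py <<'E'
from workcell import bot
import cv2,numpy as np
from scipy.spatial.transform import Rotation as R
def proj(i,P):
    K=np.array(i['intrinsics']);T=np.linalg.inv(np.array(i['extrinsics']));P=np.atleast_2d(P)
    c=P@T[:3,:3].T+T[:3,3];u=c@K.T;return u[:,:2]/u[:,2:]
def ray(i,uv,z):
    K=np.array(i['intrinsics']);T=np.array(i['extrinsics'])
    d=T[:3,:3]@np.linalg.solve(K,[uv[0],uv[1],1]);o=T[:3,3];return o+d*(z-o[2])/d[2]
HUE={'red':[(0,8),(172,180)],'blue':[(98,116)],'yellow':[(20,33)]}
def blobs(img,col,amin=25):
    h=cv2.cvtColor(img,cv2.COLOR_RGB2HSV);m=np.zeros(h.shape[:2],np.uint8)
    for a,b in HUE[col]: m|=cv2.inRange(h,(a,120,90),(b,255,255))
    n,_,st,c=cv2.connectedComponentsWithStats(m)
    return [(c[k],st[k,4]) for k in range(1,n) if st[k,4]>=amin]
def delta(target):   # world TCP target -> tool-axes shift
    s=bot.read_state();return R.from_rotvec(s['tcp_rot']).inv().apply(np.array(target)-s['tool_pos'])
E
python3 - <<'E'
from h import *
i=bot.camera_info('top');im=cv2.cvtColor(cv2.imread('pics/top0.png'),cv2.COLOR_BGR2RGB)
for c in HUE:
    for p,a in blobs(im,c,12):
        if 295<p[0]<440 and 150<p[1]<215: print(c,p.round(1),a,ray(i,p,.128 if p[0]<380 else .12).round(4))
print('white',ray(i,(417,219),.12),'lid',ray(i,(230,211),.02),'rotor',ray(i,(333,181),.15))
i=bot.camera_info('wrist');E=np.array(i['extrinsics']);s=bot.read_state()
Rt=R.from_rotvec(s['tcp_rot'])
print(np.round(i['intrinsics'],1).tolist(),Rt.inv().apply(E[:3,3]-s['tool_pos']),(Rt.inv().as_matrix()@E[:3,:3]).round(3).tolist(),s['q'])
print('to above rack',delta((.46,-.26,.29)))
E
```

```text
red [341.4 158.3] 69 [ 0.6168 -0.044   0.128 ]
red [428.6 163.2] 67 [ 0.605  -0.2734  0.12  ]
blue [424.4 181.7] 55 [ 0.5562 -0.2618  0.12  ]
blue [310. 183.] 47 [0.5519 0.038  0.128 ]
yellow [417.3 201.1] 15 [ 0.5052 -0.2424  0.12  ]
white [ 0.45851803 -0.24114913  0.12      ] lid [0.48034511 0.2716914  0.02      ] rotor [ 0.55514995 -0.02150127  0.15      ]
[[299.7, 0.0, 315.6], [0.0, 299.7, 194.3], [0.0, 0.0, 1.0]] [ 0.07762963  0.00086036 -0.14328349] [[0.001, -0.953, -0.304], [1.0, 0.0, 0.0], [-0.0, -0.304, 0.953]] [-1.32188320e+00  2.64697492e-01  1.60527601e+00  6.07631870e-06
  1.27367719e+00 -3.68979553e-02]
to above rack [ 0.36801405 -0.29530901 -0.05931035]
```

```bash
echo '{"dx":[0.041,0.041,0.041,0.041,0.041],"dy":[-0.033,-0.033,-0.033,-0.033,-0.033],"dz":[-0.007,-0.006,-0.006,-0.006,-0.006],"spin":[0,0,0,0,0]}' > next.json && python3 jog.py next.json && echo '{"dx":[0.041,0.041,0.041,0.041,0.041],"dy":[-0.033,-0.033,-0.033,-0.033,-0.033],"dz":[-0.006,-0.006,-0.006,-0.006,-0.006],"spin":[0,0,0,0,0]}' > next.json && python3 jog.py next.json && echo '{"dx":[0.041,0.041,0,0],"dy":[-0.033,-0.033,0,0],"dz":[-0.006,-0.006,0,0],"spin":[0,0,0,0]}' > next.json && python3 jog.py next.json
python3 - <<'E'
from h import *
np.save('w1.npy',bot.camera_info('wrist'),allow_pickle=True)
cv2.imwrite('pics/w1.png',bot.read_camera('wrist')[:,:,::-1]);print(bot.read_state()['q'])
E
```

```text
time: 0.72
tool_pos: [0.341, -0.4298, 0.262]
tcp_rot: [-3.109, -0.447, 0.0]
wrist_force: [0.4, -0.8, -0.4]
width: 0.997
grip_force: 0.0
time: 1.35
tool_pos: [0.4911, -0.2138, 0.2921]
tcp_rot: [-3.109, -0.447, 0.001]
wrist_force: [0.9, -0.7, -0.3]
width: 1.002
grip_force: 0.0
time: 1.85
tool_pos: [0.5503, -0.1289, 0.3036]
tcp_rot: [3.109, 0.449, -0.002]
wrist_force: [0.5, -0.7, 0.6]
width: 1.0
grip_force: 0.0
[-2.74969002e-01  1.95305853e-02  1.74856553e+00 -5.55119583e-04
  1.37477508e+00  1.01042841e+00]
```

View pics/w1.png

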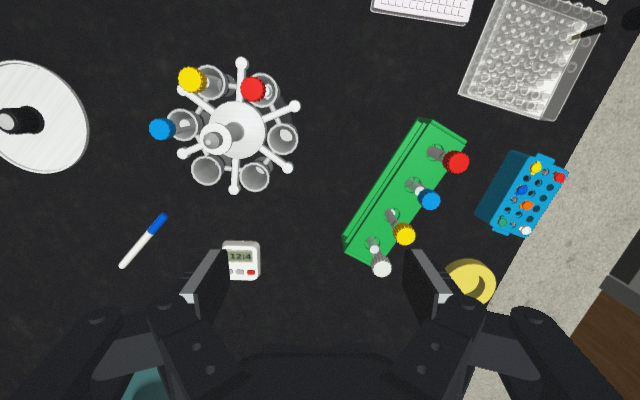

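The wrist view shows rotor caps yellow (190,79), red (253,89) and blue (161,129), and rack caps red (458,162), blue (430,200), yellow (405,235) and white (381,269). The stud is near (215,138). I'll fit the rotor and rack poses from the projected cap silhouettes.

```bash
cat > fit.py <<'E'
from h import *
from scipy.optimize import least_squares
t=np.linspace(0,2*np.pi,48)
def hull(i,x,y,z0,z1,r):
    P=np.array([[x+r*np.cos(a),y+r*np.sin(a),z] for a in t for z in(z0,z1)])
    M=cv2.moments(cv2.convexHull(proj(i,P).astype(np.float32)));return np.array([M['m10'],M['m01']])/M['m00']
def caps(p,kind):
    x,y,a=p
    if kind=='rack': return [(x+d*np.cos(a),y+d*np.sin(a),.111) for d in(-.075,-.025,.025)]
    return [(x+.06*np.cos(a+k*np.pi/3),y+.06*np.sin(a+k*np.pi/3),.120) for k in(0,1,2)]
def fit(i,obs,kind,p0):
    f=lambda p:np.ravel([hull(i,x,y,z,z+.017,.011)-o for (x,y,z),o in zip(caps(p,kind),obs)])
    r=least_squares(f,p0,x_scale=[.01,.01,.05],diff_step=1e-4);return r.x,r.fun
if __name__=='__main__':
    iw=np.load('w1.npy',allow_pickle=True).item();im=cv2.imread('pics/w1.png')[:,:,::-1].copy()
    seed={'rotor':[('red',253,89),('yellow',190,79),('blue',161,129)],'rack':[('red',458,162),('blue',430,200),('yellow',405,235)]}
    p0={'rotor':(.558,-.005,-.5),'rack':(.53,-.254,1.76+np.pi/2*0)}
    p0['rack']=(.53,-.254,np.arctan2(.03,-.1))
    for k in seed:
        obs=[]
        for c,u,v in seed[k]:
            b=min(blobs(im,c),key=lambda q:np.hypot(*(q[0]-(u,v))));obs.append(b[0])
        p,res=fit(iw,obs,k,p0[k]);print(k,p.round(4),res.round(1))
        if k=='rotor':
            for j,(c,_,_) in enumerate(seed[k]):
                a=p[2]+(j+3)*np.pi/3;print(' goal',c,np.round([p[0]+.06*np.cos(a),p[1]+.06*np.sin(a)],4))
            o=np.array(proj(iw,[(p[0],p[1],.168)])[0]);print(' stud px',o,'top cam',proj(bot.camera_info('top'),[(p[0],p[1],.168)]))
        else:
            for (x,y,_),(c,_,_) in zip(caps(p,k),seed[k]):print(' pick',c,round(x,4),round(y,4))
            print(' white px',proj(iw,[(p[0]+.075*np.cos(p[2]),p[1]+.075*np.sin(p[2]),.128)]))
E
python3 fit.py
python3 - <<'E'
from h import *
s=bot.read_state();print(R.from_rotvec(s['tcp_rot']).as_matrix().round(4).tolist())
E
```

```text
rotor [ 0.56   -0.0226 -0.3784] [-0.3  0.   0.1  0.2  0.2 -0.3]
 goal red [ 5.043e-01 -4.000e-04]
 goal yellow [ 0.513  -0.0598]
 goal blue [ 0.5687 -0.0819]
 stud px [207.28857202 141.68974706] top cam [[333.57391286 178.40945892]]
rack [ 0.5316 -0.2584  2.9131] [-0.1  0.2 -0.1 -0.1  0.1 -0.2]
 pick red 0.6047 -0.2754
 pick blue 0.556 -0.264
 pick yellow 0.5073 -0.2527
 white px [[382.27288507 269.11467217]]
[[0.9595, 0.2816, -0.0014], [0.2816, -0.9595, -0.0002], [-0.0014, -0.0002, -1.0]]
```

```bash
echo '{"dx":[0.004,0.004,0.003,0,0],"dy":[0.052,0.052,0.052,0,0],"dz":[0.02,0.02,0.02,0,0],"spin":[0,0,0,0,0]}' > next.json && python3 jog.py next.json 0.5 30
python3 -c "
from h import *
print(delta((.6047,-.2754,.098)))"
```

```text
time: 2.52
tool_pos: [0.6041, -0.2765, 0.2438]
tcp_rot: [-3.109, -0.443, 0.002]
wrist_force: [0.4, 0.8, -0.8]
width: 0.497
grip_force: 0.0
[ 0.00103998 -0.00066747  0.14576805]
```

```bash
echo '{"dx":[0.001,0,0,0,0],"dy":[-0.001,0,0,0,0],"dz":[0.04,0.04,0.04,0.026,0],"spin":[0,0,0,0,0]}' > next.json && python3 jog.py next.json && echo '{"dx":[0,0,0,0],"dy":[0,0,0,0],"dz":[0,0,0,0],"spin":[0,0,0,0]}' > next.json && python3 jog.py next.json 0.0 30
python3 - <<'E'
from h import *
cv2.imwrite('pics/w2.png',bot.read_camera('wrist')[:,:,::-1])
E
```

```text
time: 3.15
tool_pos: [0.6039, -0.2725, 0.0967]
tcp_rot: [-3.107, -0.448, 0.005]
wrist_force: [-0.0, 0.1, -0.1]
width: 0.5
grip_force: 0.0
time: 3.65
tool_pos: [0.6075, -0.2749, 0.1009]
tcp_rot: [3.108, 0.447, 0.005]
wrist_force: [-0.4, 0.6, 5.7]
width: 0.246
grip_force: 29.8
```

View pics/w2.png

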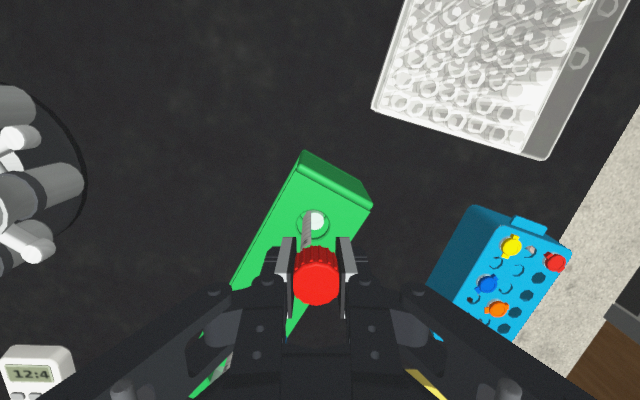

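The red cap sits centred between the pads at (316,280). Next I'll lift it and carry it across.

```bash
echo '{"dx":[0,0,0,0,0],"dy":[0,0,0,0,0],"dz":[-0.03,-0.04,-0.04,-0.04,0],"spin":[0,0,0,0,0]}' > next.json && python3 jog.py next.json && echo '{"dx":[-0.004,-0.004,-0.004,-0.004,-0.004],"dy":[-0.058,-0.058,-0.058,-0.058,-0.059],"dz":[0,0,0,0,0],"spin":[0,0,0,0,0]}' > next.json && python3 jog.py next.json && echo '{"dx":[0,0],"dy":[0,0],"dz":[0,0],"spin":[0,0]}' > next.json && python3 jog.py next.json
python3 - <<'E'
from h import *
print(delta((.5043,-.0004,.107)))
i=bot.camera_info('wrist');im=bot.read_camera('wrist');print(delta((.5043,-.0004,.107)));print([ (b[0].round(),b[1]) for b in blobs(im,'red',200)])
cv2.imwrite('pics/w3.png',im[:,:,::-1])
print('bucket px',proj(i,[(.5043,-.0004,.082)]))
E
```

```text
time: 4.32
tool_pos: [0.6084, -0.2756, 0.2541]
tcp_rot: [3.104, 0.446, 0.012]
wrist_force: [0.4, -0.4, 0.4]
width: 0.243
grip_force: 29.5
time: 4.95
tool_pos: [0.5032, 0.0008, 0.2471]
tcp_rot: [-3.109, -0.446, 0.002]
wrist_force: [0.7, 0.1, -0.5]
width: 0.241
grip_force: 29.6
time: 5.2
tool_pos: [0.5045, -0.0008, 0.2477]
tcp_rot: [3.109, 0.449, -0.001]
wrist_force: [-0.9, -1.4, -0.1]
width: 0.241
grip_force: 29.6
[ 5.75099054e-05 -5.27904923e-04  1.40673369e-01]
[-9.91251137e-05 -1.14706851e-03  1.40795885e-01]
[(array([406.,  77.]), np.int32(843)), (array([316., 276.]), np.int32(2340))]
bucket px [[314.17175553 175.40009691]]
```

View pics/w3.png

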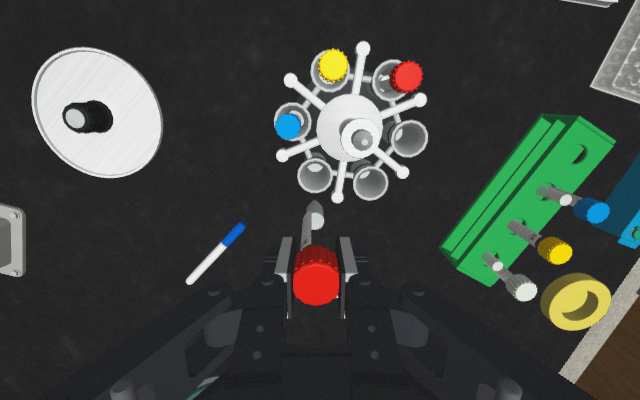

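The bucket's mouth at (314,176) matches the predicted pixel (314,175), and the tube hangs upright at (316,280). Lowering it now.

```bash
echo '{"dx":[0,0,0,0,0],"dy":[-0.001,0,0,0,0],"dz":[0.03,0.03,0.03,0.02,0],"spin":[0,0,0,0,0]}' > next.json && python3 jog.py next.json && echo '{"dx":[0,0,0,0,0],"dy":[0,0,0,0,0],"dz":[0.01,0.01,0.008,0,0],"spin":[0,0,0,0,0]}' > next.json && python3 jog.py next.json
```

```text
time: 5.88
tool_pos: [0.5035, -0.0011, 0.1362]
tcp_rot: [-3.109, -0.444, 0.006]
wrist_force: [1.9, -0.5, -0.3]
width: 0.24
grip_force: 29.6
time: 6.5
tool_pos: [0.5044, 0.0002, 0.1102]
tcp_rot: [3.109, 0.448, 0.0]
wrist_force: [0.8, -0.3, -0.3]
width: 0.24
grip_force: 29.6
```

```bash
echo '{"dx":[0,0,0,0],"dy":[0,0,0,0],"dz":[0.002,0.001,0,0],"spin":[0,0,0,0]}' > next.json && python3 jog.py next.json; echo '{"dx":[0,0,0,0],"dy":[0,0,0,0],"dz":[0.001,0.001,0,0],"spin":[0,0,0,0]}' > next.json && python3 jog.py next.json
```

```text
time: 7.0
tool_pos: [0.5064, 0.0004, 0.1098]
tcp_rot: [3.109, 0.447, 0.007]
wrist_force: [-1.0, 0.5, 10.1]
width: 0.244
grip_force: 30.5
time: 7.5
tool_pos: [0.508, 0.0005, 0.1097]
tcp_rot: [3.109, 0.447, 0.012]
wrist_force: [-2.4, 0.2, 17.4]
width: 0.245
grip_force: 31.2
```

```bash
echo '{"dx":[0,0,0],"dy":[0,0,0],"dz":[-0.003,0,0],"spin":[0,0,0]}' > next.json && python3 jog.py next.json 0.48 && echo '{"dx":[0,0,0,0,0],"dy":[0,0,0,0,0],"dz":[-0.02,-0.04,-0.04,-0.04,0],"spin":[0,0,0,0,0]}' > next.json && python3 jog.py next.json && echo '{"dx":[-0.005,-0.005,-0.005,-0.005,-0.005],"dy":[0.054,0.054,0.054,0.053,0.053],"dz":[0,0,0,0,0],"spin":[0,0,0,0,0]}' > next.json && python3 jog.py next.json && echo '{"dx":[0,0],"dy":[0,0],"dz":[0,0],"spin":[0,0]}' > next.json && python3 jog.py next.json
python3 - <<'E'
from h import *
i=bot.camera_info('wrist');im=bot.read_camera('wrist');print(delta((.556,-.264,.098)));cv2.imwrite('pics/w4.png',im[:,:,::-1])
print('caps',proj(i,[(.556,-.264,.128),(.5043,-.0004,.137),(.5043,-.0004,.146)]))
E
```

```text
time: 7.88
tool_pos: [0.5037, 0.0003, 0.1076]
tcp_rot: [-3.109, -0.447, 0.002]
wrist_force: [0.1, 0.2, -0.4]
width: 0.485
grip_force: 0.0
time: 8.5
tool_pos: [0.5067, 0.0001, 0.2519]
tcp_rot: [3.108, 0.447, 0.011]
wrist_force: [0.2, -0.1, -0.3]
width: 0.48
grip_force: 0.0
time: 9.12
tool_pos: [0.5551, -0.2652, 0.2458]
tcp_rot: [-3.107, -0.447, 0.004]
wrist_force: [0.2, 0.0, 1.0]
width: 0.477
grip_force: 0.0
time: 9.38
tool_pos: [0.555, -0.2634, 0.2462]
tcp_rot: [-3.107, -0.446, 0.004]
wrist_force: [-0.1, -0.1, 0.4]
width: 0.482
grip_force: 0.0
[0.00072974 0.00170238 0.14866643]
caps [[315.88393373 187.07744645]
 [  3.85641515 162.23742388]
 [ -6.92574885 164.45729754]]
```

View pics/w4.png

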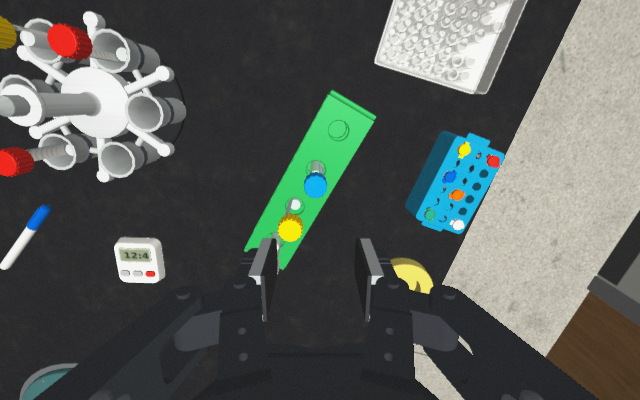

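The red balance tube stands seated at (10,162), as predicted. The blue cap is at (315,185), which also matches, so I'll pick it next.

```bash
echo '{"dx":[0.001,0,0,0,0],"dy":[0.001,0,0,0,0],"dz":[0.04,0.04,0.04,0.028,0],"spin":[0,0,0,0,0]}' > next.json && python3 jog.py next.json && echo '{"dx":[0,0,0,0],"dy":[0,0,0,0],"dz":[0,0,0,0],"spin":[0,0,0,0]}' > next.json && python3 jog.py next.json 0.0 30 && echo '{"dx":[0,0,0,0,0],"dy":[0,0,0,0,0],"dz":[-0.03,-0.04,-0.04,-0.04,0],"spin":[0,0,0,0,0]}' > next.json && python3 jog.py next.json && echo '{"dx":[0.016,0.016,0.016,0.016,0],"dy":[-0.043,-0.043,-0.043,-0.043,0],"dz":[0,0,0,0,0],"spin":[0,0,0,0,0]}' > next.json && python3 jog.py next.json && echo '{"dx":[0],"dy":[0],"dz":[0],"spin":[0]}' > next.json && python3 jog.py next.json
python3 - <<'E'
from h import *
i=bot.camera_info('wrist');im=bot.read_camera('wrist');print(delta((.5687,-.0819,.107)));cv2.imwrite('pics/w5.png',im[:,:,::-1])
print('bucket px',proj(i,[(.5687,-.0819,.082)]))
E
```

```text
time: 10.05
tool_pos: [0.5547, -0.2617, 0.0971]
tcp_rot: [-3.105, -0.45, 0.009]
wrist_force: [0.0, 0.3, 0.6]
width: 0.479
grip_force: 0.0
time: 10.55
tool_pos: [0.5581, -0.2651, 0.1018]
tcp_rot: [3.108, 0.447, 0.003]
wrist_force: [-1.0, 0.6, 4.3]
width: 0.238
grip_force: 29.7
time: 11.18
tool_pos: [0.5595, -0.266, 0.2554]
tcp_rot: [3.104, 0.446, 0.011]
wrist_force: [0.5, 0.4, -0.4]
width: 0.233
grip_force: 29.4
time: 11.8
tool_pos: [0.5693, -0.0787, 0.2486]
tcp_rot: [-3.107, -0.453, 0.003]
wrist_force: [0.9, 0.1, -1.1]
width: 0.245
grip_force: 29.5
time: 11.92
tool_pos: [0.5696, -0.0817, 0.2491]
tcp_rot: [3.109, 0.448, -0.003]
wrist_force: [0.1, 0.0, 0.4]
width: 0.241
grip_force: 29.5
[-0.00061303 -0.00060967  0.14232904]
bucket px [[314.61887699 175.66815909]]
```

View pics/w5.png

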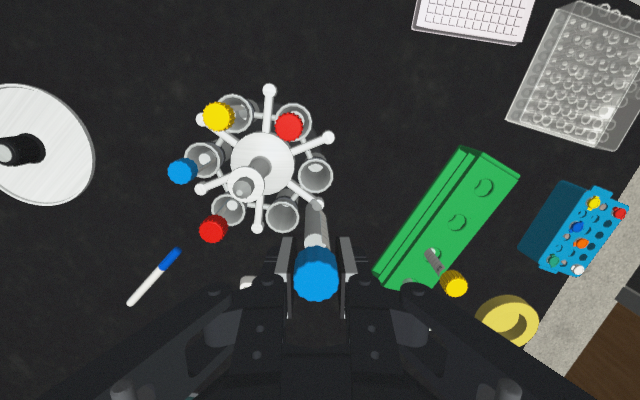

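The blue tube hangs over its bucket, whose mouth at (316,175) matches the prediction. I'll lower it, release it and go for yellow.

```bash
echo '{"dx":[0,0,0,0,0],"dy":[-0.0005,0,0,0,0],"dz":[0.03,0.03,0.03,0.02,0.01],"spin":[0,0,0,0,0]}' > next.json && python3 jog.py next.json && echo '{"dx":[0,0,0,0,0],"dy":[0,0,0,0,0],"dz":[0.01,0.008,0.003,0.001,0],"spin":[0,0,0,0,0]}' > next.json && python3 jog.py next.json && echo '{"dx":[0,0,0],"dy":[0,0,0],"dz":[0.001,0,0],"spin":[0,0,0]}' > next.json && python3 jog.py next.json
```

```text
time: 12.6
tool_pos: [0.5694, -0.0819, 0.1289]
tcp_rot: [-3.11, -0.445, 0.002]
wrist_force: [0.5, -0.1, 0.7]
width: 0.241
grip_force: 29.5
time: 13.22
tool_pos: [0.5718, -0.0811, 0.1108]
tcp_rot: [3.109, 0.448, 0.006]
wrist_force: [-0.6, 0.3, 7.0]
width: 0.241
grip_force: 30.2
time: 13.6
tool_pos: [0.5724, -0.0811, 0.1107]
tcp_rot: [3.108, 0.447, 0.008]
wrist_force: [-0.2, 1.2, 10.5]
width: 0.24
grip_force: 30.5
```

```bash
echo '{"dx":[0,0,0],"dy":[0,0,0],"dz":[-0.002,0,0],"spin":[0,0,0]}' > next.json && python3 jog.py next.json 0.48 && echo '{"dx":[0,0,0,0,0],"dy":[0,0,0,0,0],"dz":[-0.02,-0.04,-0.04,-0.04,0],"spin":[0,0,0,0,0]}' > next.json && python3 jog.py next.json && echo '{"dx":[-0.027,-0.027,-0.027,-0.026,0],"dy":[0.037,0.037,0.037,0.036,0],"dz":[0,0,0,0,0],"spin":[0,0,0,0,0]}' > next.json && python3 jog.py next.json && echo '{"dx":[0],"dy":[0],"dz":[0],"spin":[0]}' > next.json && python3 jog.py next.json
python3 - <<'E'
from h import *
i=bot.camera_info('wrist');im=bot.read_camera('wrist');print(delta((.5073,-.2527,.098)))
c=caps=None
from fit import hull
print([hull(i,.5073,-.2527,.111,.128,.011),hull(i,.5687,-.0819,.12,.137,.011)])
for k in('yellow','blue'):print(k,[(b[0].round(1),b[1]) for b in blobs(im,k,100)])
E
```

```text
time: 13.98
tool_pos: [0.5702, -0.0813, 0.1094]
tcp_rot: [3.109, 0.447, 0.001]
wrist_force: [0.1, -2.0, 1.6]
width: 0.478
grip_force: 0.0
time: 14.6
tool_pos: [0.5727, -0.0815, 0.2554]
tcp_rot: [3.107, 0.447, 0.014]
wrist_force: [-0.2, -0.5, -0.6]
width: 0.481
grip_force: 0.0
time: 15.22
tool_pos: [0.5072, -0.2545, 0.2488]
tcp_rot: [-3.11, -0.441, 0.002]
wrist_force: [0.1, 0.7, -0.1]
width: 0.482
grip_force: 0.0
time: 15.35
tool_pos: [0.5084, -0.2519, 0.2488]
tcp_rot: [-3.108, -0.446, 0.001]
wrist_force: [0.0, 0.5, -0.1]
width: 0.482
grip_force: 0.0
[-0.00166595  0.00097574  0.15091633]
[array([315.27349957, 186.49231889]), array([133.28326858,  61.78792178])]
yellow [(array([489.4, 112.3]), np.int32(151)), (array([314.5, 186.2]), np.int32(545)), (array([421. , 260.3]), np.int32(2884))]
blue [(array([132.4,  61.8]), np.int32(841)), (array([454.7, 136.9]), np.int32(1443)), (array([473.5, 141.5]), np.int32(188)), (array([ 48.7, 187.9]), np.int32(372))]
```

```bash
echo '{"dx":[-0.001,0,0,0,0],"dy":[0.001,0,0,0,0],"dz":[0.04,0.04,0.04,0.03,0],"spin":[0,0,0,0,0]}' > next.json && python3 jog.py next.json && echo '{"dx":[0,0,0,0],"dy":[0,0,0,0],"dz":[0,0,0,0],"spin":[0,0,0,0]}' > next.json && python3 jog.py next.json 0.0 30 && echo '{"dx":[0,0,0,0,0],"dy":[0,0,0,0,0],"dz":[-0.03,-0.04,-0.04,-0.04,0],"spin":[0,0,0,0,0]}' > next.json && python3 jog.py next.json && echo '{"dx":[0.015,0.015,0.015,0.015,0],"dy":[-0.046,-0.046,-0.046,-0.046,0],"dz":[0,0,0,0,0],"spin":[0,0,0,0,0]}' > next.json && python3 jog.py next.json && echo '{"dx":[0],"dy":[0],"dz":[0],"spin":[0]}' > next.json && python3 jog.py next.json
python3 - <<'E'
from h import *
i=bot.camera_info('wrist');im=bot.read_camera('wrist');print(delta((.513,-.0598,.107)));cv2.imwrite('pics/w6.png',im[:,:,::-1])
print('bucket px',proj(i,[(.513,-.0598,.082)]))
E
```

```text
time: 16.02
tool_pos: [0.5061, -0.2509, 0.0962]
tcp_rot: [-3.105, -0.45, 0.008]
wrist_force: [-0.5, 0.6, -0.2]
width: 0.483
grip_force: 0.0
time: 16.52
tool_pos: [0.509, -0.254, 0.1007]
tcp_rot: [3.108, 0.447, 0.003]
wrist_force: [-0.1, 0.7, 3.7]
width: 0.239
grip_force: 29.7
time: 17.15
tool_pos: [0.5104, -0.255, 0.2542]
tcp_rot: [3.104, 0.446, 0.011]
wrist_force: [-0.0, -0.6, -0.6]
width: 0.24
grip_force: 29.4
time: 17.77
tool_pos: [0.5129, -0.0572, 0.2479]
tcp_rot: [-3.107, -0.454, 0.003]
wrist_force: [0.0, -0.8, -0.8]
width: 0.241
grip_force: 29.5
time: 17.9
tool_pos: [0.5133, -0.0603, 0.2483]
tcp_rot: [3.109, 0.449, -0.002]
wrist_force: [0.9, 0.8, -0.8]
width: 0.243
grip_force: 29.5
[ 7.90004622e-05 -1.06735832e-03  1.41511086e-01]
bucket px [[314.17202762 175.20848183]]
```

View pics/w6.png

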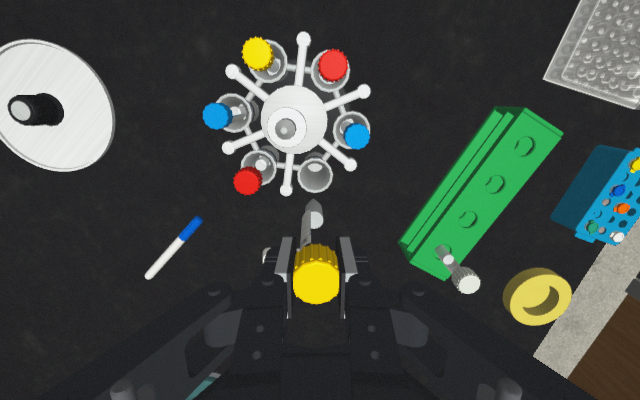

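The yellow tube is over the last bucket at (316,175). Red is opposite red, blue is opposite blue, and white is still in the rack. Lowering yellow now.

```bash
echo '{"dx":[0,0,0,0,0],"dy":[-0.0005,0,0,0,0],"dz":[0.03,0.03,0.03,0.02,0.01],"spin":[0,0,0,0,0]}' > next.json && python3 jog.py next.json && echo '{"dx":[0,0,0,0,0],"dy":[0,0,0,0,0],"dz":[0.01,0.008,0.003,0.001,0],"spin":[0,0,0,0,0]}' > next.json && python3 jog.py next.json && echo '{"dx":[0,0,0],"dy":[0,0,0],"dz":[0.001,0,0],"spin":[0,0,0]}' > next.json && python3 jog.py next.json
```

```text
time: 18.58
tool_pos: [0.5128, -0.0609, 0.1277]
tcp_rot: [-3.11, -0.444, 0.003]
wrist_force: [-0.1, -0.1, -0.8]
width: 0.241
grip_force: 29.5
time: 19.2
tool_pos: [0.5155, -0.0597, 0.1096]
tcp_rot: [3.109, 0.447, 0.006]
wrist_force: [-1.5, 0.5, 6.7]
width: 0.24
grip_force: 30.3
time: 19.58
tool_pos: [0.5162, -0.0597, 0.1096]
tcp_rot: [3.108, 0.447, 0.008]
wrist_force: [-1.8, 1.2, 10.5]
width: 0.244
grip_force: 30.6
```

```bash
echo '{"dx":[0,0,0],"dy":[0,0,0],"dz":[-0.002,0,0],"spin":[0,0,0]}' > next.json && python3 jog.py next.json 0.48 && echo '{"dx":[0,0,0,0,0.01],"dy":[0,0,0,0,-0.051],"dz":[-0.02,-0.05,-0.05,-0.05,-0.02],"spin":[0,0,0,0,0]}' > next.json && python3 jog.py next.json && echo '{"dx":[0.01,0.01,0.01,0.01,0.01],"dy":[-0.051,-0.051,-0.051,-0.051,-0.051],"dz":[0,0,0,0,0],"spin":[0,0,0,0,0]}' > next.json && python3 jog.py next.json 1.0 && echo '{"dx":[0,0],"dy":[0,0],"dz":[0,0],"spin":[0,0]}' > next.json && python3 jog.py next.json
python3 - <<'E'
from h import *
np.save('w7.npy',bot.camera_info('wrist'),allow_pickle=True)
cv2.imwrite('pics/w7.png',bot.read_camera('wrist')[:,:,::-1])
cv2.imwrite('pics/top7.png',bot.read_camera('top')[:,:,::-1]);print(bot.read_state()['q'])
E
```

```text
time: 19.95
tool_pos: [0.5133, -0.0596, 0.1079]
tcp_rot: [-3.109, -0.448, 0.001]
wrist_force: [-0.7, -0.1, 0.2]
width: 0.482
grip_force: 0.0
time: 20.58
tool_pos: [0.5108, -0.0097, 0.302]
tcp_rot: [3.108, 0.439, 0.009]
wrist_force: [0.9, 0.3, 1.1]
width: 0.481
grip_force: 0.0
time: 21.2
tool_pos: [0.4844, 0.2525, 0.2978]
tcp_rot: [3.109, 0.447, -0.001]
wrist_force: [0.8, 0.2, 0.5]
width: 1.003
grip_force: 0.0
time: 21.45
tool_pos: [0.4847, 0.2507, 0.2977]
tcp_rot: [3.108, 0.449, -0.002]
wrist_force: [0.9, 0.2, 0.5]
width: 0.997
grip_force: 0.0
[ 4.30285541e-01 -1.66413975e-02  1.79502084e+00 -4.38609465e-04
  1.36390314e+00  1.71646340e+00]
```

View pics/w7.png

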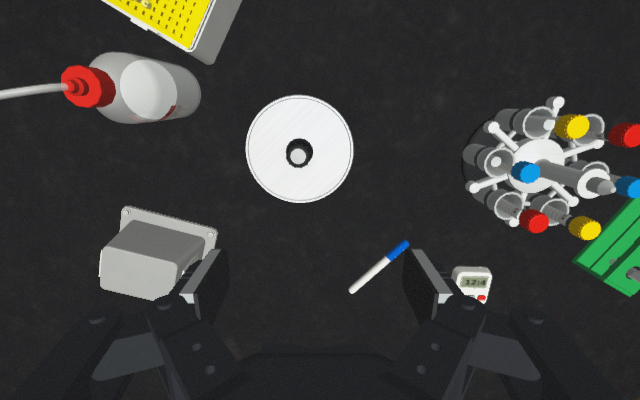

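The lid disc is centred at about (299,149), with the grip at (299,154). All three balance tubes are standing in the rotor. I'll fit the lid centre.

Run:
```python
from h import *
from fit import hull,least_squares
for n,uv in(('w7',(275,150)),('top7',None)):
    i=np.load('w7.npy',allow_pickle=True).item() if n=='w7' else bot.camera_info('top')
    im=cv2.imread(f'pics/{n}.png');g=im.min(axis=2)
    if uv is None: uv=(215,211)
    k,l,st,c=cv2.connectedComponentsWithStats((g>110).astype(np.uint8));m=(l==l[uv[1],uv[0]]).astype(np.uint8)
    cn=max(cv2.findContours(m,0,1)[0],key=cv2.contourArea);H=cv2.convexHull(cn);M=cv2.moments(H);o=np.array([M['m10'],M['m01']])/M['m00']
    r=least_squares(lambda p:hull(i,p[0],p[1],0,.008,.078)-o,(.48,.27),x_scale=.01,diff_step=1e-4)
    print(n,o,M['m00'],r.x)
    hole=cv2.drawContours(np.zeros_like(m),[H],-1,1,-1)&(1-m)
    hole=cv2.morphologyEx(hole,cv2.MORPH_OPEN,np.ones((3,3)));kk,ll,s2,c2=cv2.connectedComponentsWithStats(hole);j=1+np.argmax(s2[1:,4])
    print(' grip',c2[j],s2[j],'pred',hull(i,*r.x,.005,.043,.017))
    p=r.x
s=bot.read_state();print(s['tool_pos'])
```

```text
w7 [299.03310933 148.54125917] 9151.5 [0.4823517  0.27366509]
 grip [298.63486842 152.37828947] [286 139  27  28 608] pred [298.26995598 154.00020825]
top7 [230.32013201 210.49624962] 2222.0 [0.48232291 0.27430998]
 grip [229.44347826 201.2       ] [222 190  14  27 230] pred [228.60061157 210.27935699]
[0.48499382 0.24982914 0.297968  ]
```

```bash
echo '{"dx":[0.004,0,0,0,0],"dy":[-0.023,0,0,0,0],"dz":[0.04,0.05,0.05,0.05,0.03],"spin":[0,0,0,0,0]}' > next.json && python3 jog.py next.json 0.7 && echo '{"dx":[0,0],"dy":[0,0],"dz":[0,0],"spin":[0,0]}' > next.json && python3 jog.py next.json
python3 -c "
from h import *
print(delta((.4823,.2738,.012)))"
```

```text
time: 22.18
tool_pos: [0.4811, 0.2717, 0.0754]
tcp_rot: [3.109, 0.444, -0.005]
wrist_force: [0.9, -0.6, -0.3]
width: 0.703
grip_force: 0.0
time: 22.42
tool_pos: [0.4836, 0.2738, 0.0797]
tcp_rot: [-3.109, -0.445, -0.003]
wrist_force: [0.0, -0.1, -0.5]
width: 0.697
grip_force: 0.0
[-0.00142761 -0.00031298  0.06774496]
```

```bash
echo '{"dx":[-0.001,0,0,0,0],"dy":[0,0,0,0,0],"dz":[0.03,0.02,0.01,0.006,0],"spin":[0,0,0,0,0]}' > next.json && python3 jog.py next.json && echo '{"dx":[0,0],"dy":[0,0],"dz":[0,0],"spin":[0,0]}' > next.json && python3 jog.py next.json && echo '{"dx":[0,0,0,0],"dy":[0,0,0,0],"dz":[0,0,0,0],"spin":[0,0,0,0]}' > next.json && python3 jog.py next.json 0.0 60
```

```text
time: 23.05
tool_pos: [0.4819, 0.274, 0.013]
tcp_rot: [-3.109, -0.447, -0.002]
wrist_force: [0.6, -0.0, -0.0]
width: 0.703
grip_force: 0.0
time: 23.3
tool_pos: [0.4818, 0.2741, 0.013]
tcp_rot: [-3.109, -0.448, -0.002]
wrist_force: [-0.7, -1.1, 0.6]
width: 0.705
grip_force: 0.0
time: 23.8
tool_pos: [0.4817, 0.2741, 0.0128]
tcp_rot: [-3.109, -0.447, -0.001]
wrist_force: [-2.2, -0.1, 5.4]
width: 0.382
grip_force: 60.3
```

```bash
echo '{"dx":[0,0,0,0,0],"dy":[0,0,0,0,0],"dz":[-0.02,-0.03,-0.03,-0.03,-0.03],"spin":[0,0,0,0,0]}' > next.json && python3 jog.py next.json && echo '{"dx":[0,0,0,0],"dy":[0,0,0,0],"dz":[-0.03,-0.03,-0.02,0],"spin":[0,0,0,0]}' > next.json && python3 jog.py next.json && echo '{"dx":[-0.001,-0.001,-0.001,-0.001,-0.001],"dy":[0.038,0.038,0.038,0.038,0.038],"dz":[0,0,0,0,0],"spin":[0,0,0,0,0]}' > next.json && python3 jog.py next.json && echo '{"dx":[-0.001,-0.001,-0.002,0,0],"dy":[0.038,0.038,0.04,0,0],"dz":[0,0,0,0,0],"spin":[0,0,0,0,0]}' > next.json && python3 jog.py next.json
python3 - <<'E'
from h import *
print(delta((.56,-.0226,.159)))
cv2.imwrite('pics/s8.png',bot.read_camera('scene')[:,:,::-1]);print(delta((.56,-.0226,.159)))
E
```

```text
time: 24.42
tool_pos: [0.4803, 0.2731, 0.1517]
tcp_rot: [3.108, 0.447, -0.004]
wrist_force: [1.1, 0.5, -2.2]
width: 0.381
grip_force: 60.1
time: 24.92
tool_pos: [0.4821, 0.2741, 0.2334]
tcp_rot: [-3.109, -0.447, -0.004]
wrist_force: [-0.8, -0.3, -2.5]
width: 0.384
grip_force: 60.2
time: 25.55
tool_pos: [0.5291, 0.0887, 0.2299]
tcp_rot: [-3.11, -0.448, 0.006]
wrist_force: [1.0, -0.2, -1.7]
width: 0.382
grip_force: 60.4
time: 26.18
tool_pos: [0.5579, -0.0221, 0.2305]
tcp_rot: [-3.108, -0.446, 0.005]
wrist_force: [-0.3, -0.0, -2.3]
width: 0.381
grip_force: 60.6
[0.0020428  0.00122037 0.07146377]
[0.00174546 0.00155693 0.0718314 ]
```

View pics/s8.png

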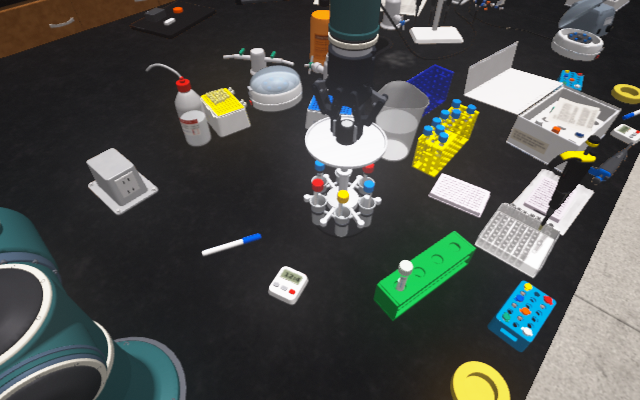

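The scene view shows the lid held level at (346,141) above the stud, with all six tubes standing and white in the rack. Lowering with small corrections.

```bash
echo '{"dx":[0.002,0,0,0,0],"dy":[0.001,0,0,0,0],"dz":[0.015,0.015,0.01,0,0],"spin":[0,0,0,0,0]}' > next.json && python3 jog.py next.json && python3 -c "
from h import *
print(delta((.56,-.0226,.159)))" && echo '{"dx":[0,0,0,0,0],"dy":[0,0,0,0,0],"dz":[0.005,0.005,0.005,0,0],"spin":[0,0,0,0,0]}' > next.json && python3 jog.py next.json && python3 -c "
from h import *
print(delta((.56,-.0226,.159)),bot.read_state()['torque'])"
```

```text
time: 26.85
tool_pos: [0.5614, -0.0227, 0.1925]
tcp_rot: [3.109, 0.448, 0.001]
wrist_force: [0.0, -0.4, -2.8]
width: 0.383
grip_force: 60.6
[-0.00135612 -0.00045566  0.03349987]
time: 27.48
tool_pos: [0.5612, -0.0227, 0.1773]
tcp_rot: [3.11, 0.447, 0.0]
wrist_force: [0.8, -1.1, -2.7]
width: 0.384
grip_force: 60.6
[-0.00111826 -0.00047332  0.01829276] [ 0.00065837  0.01273639 -0.03933144]
```

```bash
echo '{"dx":[-0.001,0,0,0,0],"dy":[0,0,0,0,0],"dz":[0.005,0.004,0.003,0,0],"spin":[0,0,0,0,0]}' > next.json && python3 jog.py next.json && echo '{"dx":[0,0,0,0,0],"dy":[0,0,0,0,0],"dz":[0.002,0.002,0.001,0,0],"spin":[0,0,0,0,0]}' > next.json && python3 jog.py next.json
```

```text
time: 28.1
tool_pos: [0.5603, -0.023, 0.1654]
tcp_rot: [3.11, 0.448, 0.0]
wrist_force: [1.0, -0.6, -2.6]
width: 0.38
grip_force: 60.6
time: 28.72
tool_pos: [0.5602, -0.023, 0.1603]
tcp_rot: [3.11, 0.447, 0.0]
wrist_force: [1.0, 0.3, -3.1]
width: 0.38
grip_force: 60.6
```

```bash
echo '{"dx":[0,0,0,0],"dy":[0,0,0,0],"dz":[0.001,0.001,0,0],"spin":[0,0,0,0]}' > next.json && python3 jog.py next.json ; echo '{"dx":[0,0,0,0],"dy":[0,0,0,0],"dz":[0.001,0.001,0,0],"spin":[0,0,0,0]}' > next.json && python3 jog.py next.json
```

```text
time: 29.22
tool_pos: [0.5603, -0.023, 0.1588]
tcp_rot: [3.109, 0.447, 0.001]
wrist_force: [-2.1, -0.7, 1.5]
width: 0.383
grip_force: 61.1
time: 29.72
tool_pos: [0.5604, -0.023, 0.1588]
tcp_rot: [3.109, 0.447, 0.001]
wrist_force: [-7.4, -0.3, 12.7]
width: 0.388
grip_force: 62.5
```

```bash
echo '{"dx":[0,0,0,0],"dy":[0,0,0,0],"dz":[-0.002,0,0,0],"spin":[0,0,0,0]}' > next.json && python3 jog.py next.json 0.7 && echo '{"dx":[0,0,0,0,0],"dy":[0,0,0,0,0],"dz":[-0.01,-0.02,-0.04,-0.05,-0.05],"spin":[0,0,0,0,0]}' > next.json && python3 jog.py next.json && echo '{"dx":[-0.05,-0.04,0,0],"dy":[0,0,0,0],"dz":[-0.02,0,0,0],"spin":[0,0,0,0]}' > next.json && python3 jog.py next.json
python3 - <<'E'
from h import *
np.save('w9.npy',bot.camera_info('wrist'),allow_pickle=True);a=bot.read_camera('wrist')
cv2.imwrite('pics/w9.png',a[:,:,::-1]);b=bot.read_camera('scene')
cv2.imwrite('pics/s9.png',np.vstack([a[:300],b[100:330]])[:,:,::-1])
E
```

```text
time: 30.22
tool_pos: [0.5601, -0.023, 0.1579]
tcp_rot: [-3.11, -0.447, 0.001]
wrist_force: [0.0, -1.0, 0.2]
width: 0.702
grip_force: 0.0
time: 30.85
tool_pos: [0.5603, -0.023, 0.3317]
tcp_rot: [3.109, 0.447, 0.003]
wrist_force: [0.4, -0.5, 0.2]
width: 0.7
grip_force: 0.0
time: 31.35
tool_pos: [0.4744, -0.0483, 0.3496]
tcp_rot: [3.109, 0.447, 0.004]
wrist_force: [-1.2, -0.0, 0.5]
width: 0.704
grip_force: 0.0
```

View pics/s9.png

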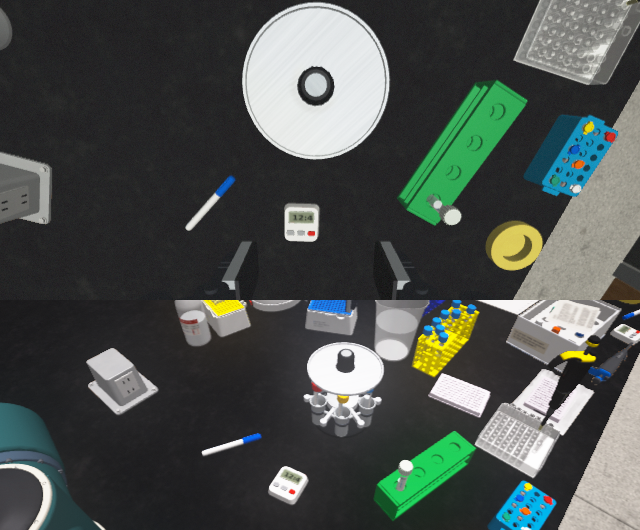

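The lid sits level on the rotor, at (316,81) in the wrist view and (345,368) in the scene half. The white tube is in the rack and the gripper is clear, so I'll hand it in.

```bash
python3 -c "
from workcell import bot
print(bot.finish_job())"
```

```text
the job is handed in; nothing more can be done
None
```

I handed the job in at about 31 s: the red, blue and yellow balance tubes are seated opposite their samples, the lid is on its seat and looks level, and the white tube is still in the rack; the simulator returned no verdict.

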